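Latch the gate of a tube-rack carrier

TASK

Shut the sliding gate of the rack carrier behind the white rack and latch it: lift the latch bar by its tab over the keeper's horn, draw the gate in with it, and let the tooth drop fully into the keeper's notch, then let go. The keeper is adjustable and its exact place is not known, so feel for the notch gently instead of forcing the bar against the keeper; the rack must stay upright in its bay, and the beaker, the timer and the tape roll must stay where they are.

Things in the scene. Friction and masses are not known exactly. Their poses are not given: they have to be found in the camera images.
- carrier: aluminium rack carrier fixed to the bench, base plate 260 x 235 x 8 mm. Origin on the bench under the plate. Its x axis is the gate's closing direction, z up, y towards the latch side. The rack bay (floor z 8 mm) lies between 30 mm side walls at y -100 and y 55 mm; its 45 mm back wall has its inner face at x 112 mm. The latch bar runs along the line y = 85 mm.
- keeper_seat (a point): point fixed on the carrier at (-47, 85, 36) mm: the mean place of the notch's mouth. The steel keeper, 22 mm wide, has along +x a square horn 18 mm long, an open notch 10.5 mm long and 24 mm deep, a block 18 mm long; flat tops 36 mm over the bench. Its bolts sit in slots: the real notch lies up to 10 mm either way along x from here, unmeasured. Over 25 N on it does damage.
- gate (a joint): slide of the aluminium gate, m, along the carrier's x: 0 = open, 0.068 = end stop. Its 6 mm plate is centred at x = 9 mm + q, top 54 mm over the bench (bridge 66 mm). The tooth stands over the notch at q = 0.054, give or take 0.010 with the keeper's offset. It stays where it is left: friction 2.5 N, damping 12 N s/m, no spring. Pulling the bar draws it along.
- latch_bar (a joint): hinge of the steel latch bar on the gate, rad: 0 = level, on its own stop (so fully down in the notch); grows as the free end rises, up to 0.9. It falls by its own weight (about 0.14 kg, damping 0.03 N m s/rad). At about 0.11 the tooth's underside is level with the keeper's top; at 0.155 it is 5 mm above it.
- latch_pivot (a point): hinge axis of the latch bar on the gate (axis along the carrier's y), 46 mm above the bench, at carrier x = 9 mm + gate, y = 85 mm; moves with the gate.
- latch_tab (a point): grip point in the upright dark steel tab at the free end of the bar; the tab is 10 mm thick in y, 28 mm long in x, free from 28 mm below this point to 13 mm above it, to be gripped across y from above. With the bar level it is 108 mm towards -x from the pivot and 34 mm above it (80 mm over the bench). Axes: those of the bar (x along the bar to the pivot, y along the hinge).
- latch_tooth (a point): underside of the bar's tooth, a round-bottomed tooth 8 mm long in x and 12 mm wide, with the bar level 110 mm towards -x from the pivot and 22 mm below it (24 mm over the bench, 12 mm below the keeper's top).
- tube_stand: white rack with six windows, 28 x 140 x 58 mm, loose, standing across the bay in front of the gate; origin at the centre of its underside. The gate pushes it along the bay; the bay leaves it a slack of 6 to 26 mm with the gate latched.
- beaker: plastic beaker, 65 mm wide, 80 mm high, loose bystander; origin under its centre
- timer: small timer, 60 x 66 x 18 mm, loose bystander; origin under its centre
- tape_roll: roll of tape, 104 mm wide, 25 mm high, lying flat, loose bystander; origin under its centre
Things that resemble listed ones, but are neither listed nor needed, are in the scene too. Leave any orange or purple look-alike of the tube_stand alone.

How it is judged (in metres and radians):
On the way, in this order (a step that is already met when the one before it is completed fails the run):
1. the latch bar is lifted clear above the keeper (value of joint latch_bar above 0.115 rad), for 0.1 s.
2. the tooth has dropped into the notch with the gate drawn in (value of joint latch_bar below 0.03 rad and value of joint gate above 0.04 m), for 0.2 s.
At the end, for the whole second after the job is handed in: Latch bar within 0.03 rad of level, its tooth down in the keeper's notch, the gate still and beyond 0.040 m, held only by the latch; the white rack upright (within 0.1 rad) on the floor of its bay, pushed in by the gate (centre beyond x = 64 mm in the carrier's frame) (all of step 2 and velocity of joint gate between -0.005 and 0.005 m/s and angle between tube_stand's own z axis and vertical below 0.1 rad and x of tube_stand in the frame of carrier above 0.064 m and z of tube_stand in the frame of carrier below 0.014 m); the robot touches nothing.
It fails at once if the bar is pressed or rammed on the keeper with more than 25 N (contact force between latch_bar and keeper above 25 N).
It fails at once if the rack is tipped (angle between tube_stand's own z axis and vertical above 0.5 rad).
It fails at once if the beaker, the timer or the tape roll is moved by more than 3 cm (distance of any of beaker, timer, tape_roll from where it was at the start of the episode above 0.03 m).
It also fails if it takes over 58 s, if anything falls off the work surface, if the arm or the gripper's body presses on something with over 40 N, if the wrist force passes 120 N, or if a joint passes its speed limit or range.

ROBOT

A 7-joint arm with a two-finger parallel gripper is mounted at the origin on a cart in front of the work surface, level with it; the furniture and walls round the work are solid. World frame = base frame: x ahead of the robot, y to its left, z up, the work surface at z = 0. Lengths are in mm, angles in rad, forces in N, time in s.
With the tool pointing down it reaches from about 400 to 875 mm from the base axis. Payload 4.4 kg.
Tool frame: the origin (TCP) lies at the very end of the fingers, on their centre line; the grasp point (between the pads) lies 19 mm behind it; z points along the fingers, x is the direction in which the jaws open and shut, and the axes are right-handed (so a half turn about z gives the same grasp; the last joint's range is limited). The gripper opens to 85 mm and grips with 20 to 120 N. Pads are 22 mm wide; open, the fingers measure 114 mm over their backs; the gripper's body (76 mm by 85 mm) begins 54 mm behind the grasp point. The pads swing forward as they close: fully open they stand 13 mm farther back than shut.
Start: joints at [-1.393, 0.628, 0.038, 1.517, -0.027, 0.996, -0.02], TCP at [156.879, 630.798, 231.313] pointing down, gripper open.
Joint ranges: [-3.06, 3.06], [-0.37, 2.12], [-1.25, 1.32], [0.18, 2.47], [-1.1, 4.24], [0.23, 1.98], [-2.94, 2.94]. Speed limits (rad/s): [2.57, 2.57, 3.14, 3.14, 3.14, 3.14, 3.14].

INTERFACE

Orientations are given as [roll, pitch, yaw] about the fixed x, y, z axes, in that order (R = Rz(yaw) Ry(pitch) Rx(roll)).
In Python, from cell import telemetry, get_image, get_calibration, ctrl gives the robot as it stands. The module is installed in compiled form; this text tells all that it offers.
- The arm moves only by the tool arm_command, never from a script. Its arguments are lists of equal length, an entry for each row: "rot": the turn, a rotation vector about the world's x, y, z in degrees, a list of three; "slide": the shift along the world's x, y, z in mm, a list of three; "gripper": the finger opening in mm, from 0 to 85.4. A call has 1 to 5 rows; each row shifts and turns the pose as measured when the row begins; what a row does not reach is not made up. A row lasts 1/12 s, in which the tool goes at most 41.7 mm and 7.16 degrees, less where a joint would pass 70% of its speed; a pose out of reach is approached as far as the arm can. A call with a gripper value outside its range is refused whole. The fingers move at their own pace and stop on an object; the grip force is fixed at half the most. Time passes only in rows, so rows that do not move let the fingers close. It gives the time, the measured TCP pose, the force and the opening at its end, in the units of the state.
- telemetry.read_state(): the state, without advancing time (a new reading comes with each control period).
- get_image(name): name is "scene" or "top"; returns (picture, depth): 480x640x3 uint8, red, green, blue; 480x640 float32, mm along the optical axis (not along the pixel's ray), 0 where there is no reading.
- get_calibration(name): a dict with "fx", "fy", "cx", "cy" (pixels), "xyz" and "attitude" of the camera in the world. Camera axes: x right, y up, looking along -z (the intrinsics and any distortion apply to the point x, -y, -z); pixel columns grow to the right and rows downward; lengths in mm; the calibration is good to about 2 mm. A picture is of the moment at which its call begins. get_calibration takes no time and is no camera call.
- ctrl.finish_job(): hands the job in, once; it reports no verdict.
The state is a dict: "clock": time; "qpos": joint angles; "qd": joint speeds; "tau": joint torques, N m; "eef_pos": TCP position; "tool_rot": TCP orientation; "force": force on the tool from outside, world axes, zero at the start; "torque": the same for the moment, N m; "width": finger opening in mm.
Only numpy, scipy, OpenCV 4.12 (cv2) and the standard library are available. Lean on these libraries where they do the work, as an engineer would, in place of code of your own. Each camera call takes 0.05 s, during which the arm holds its last target.

## Working session

There is one attempt and no reset: what is moved stays moved. The work goes in short steps, Python scripts to look and compute and a tool call to move; the robot and the scene stay as the last step left them, time stands still between calls to the robot, and variables do not carry over. Pictures are saved under pics/ and viewed, and the job is handed in when it is done.

Besides the shell and the picture viewer there is one more tool, called after "Emit:" as name(argument=value, ...) on one line, values as JSON. arm_command: Moves the arm, as the interface text tells. Its arguments: {"type":"object","properties":{"rot":{"type":"array"},"slide":{"type":"array"},"gripper":{"type":"array"}},"required":["rot","slide","gripper"]}

```bash
mkdir -p pics; python3 - <<'E'
from cell import telemetry,get_image,get_calibration
import cv2,numpy as np
print(telemetry.read_state())
for n in("scene","top"):
    p,d=get_image(n);print(n,get_calibration(n))
    cv2.imwrite(f"pics/{n}0.png",p[:,:,::-1]);np.savez(f"pics/{n}0.npz",p=p,d=d)
E
```

```text
{'clock': 0.0, 'qpos': array([-1.39280015,  0.62934258,  0.03841887,  1.51835681, -0.02699184,
        0.99629145, -0.02002917]), 'qd': array([ 2.30410957e-03, -2.38937995e-05,  6.42882774e-04,  1.55773248e-03,
        4.86868767e-04, -1.72354699e-03, -8.66032907e-05]), 'tau': array([-1.81081253e-05, -5.63404548e+01,  1.22604623e+00, -1.93447298e+01,
        1.09441139e-02,  1.04181041e-02,  2.06531001e-05]), 'eef_pos': array([156.71430635, 630.18997784, 230.39453898]), 'tool_rot': array([3.14157492e+00, 1.88079326e-03, 1.32699433e+00]), 'force': array([0.3314631 , 2.17670028, 0.12368751]), 'torque': array([-0.04407741, -0.04962852,  0.00300687]), 'width': 85.79765871537676}
scene {'fx': 567.8824655692592, 'fy': 567.8824655692592, 'cx': 313.25275828390846, 'cy': 242.151453094442, 'xyz': array([ -69.99707026, -725.20718688, 1108.63485509]), 'attitude': array([ 0.7433612 , -0.01440813, -0.64045957])}
top {'fx': 554.2095791269239, 'fy': 554.2095791269239, 'cx': 313.350775236183, 'cy': 236.71078909566623, 'xyz': array([ 433.57753161,   20.90106765, 1669.5038611 ]), 'attitude': array([ 0.0576365 , -0.00190814, -1.56501137])}
```

View pics/scene0.png

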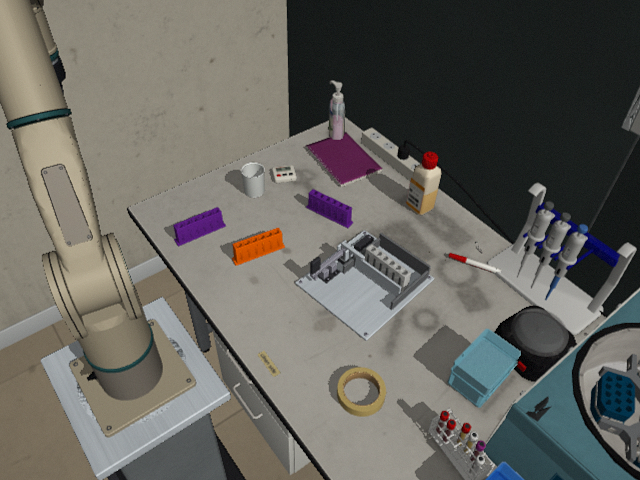

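View pics/top0.png

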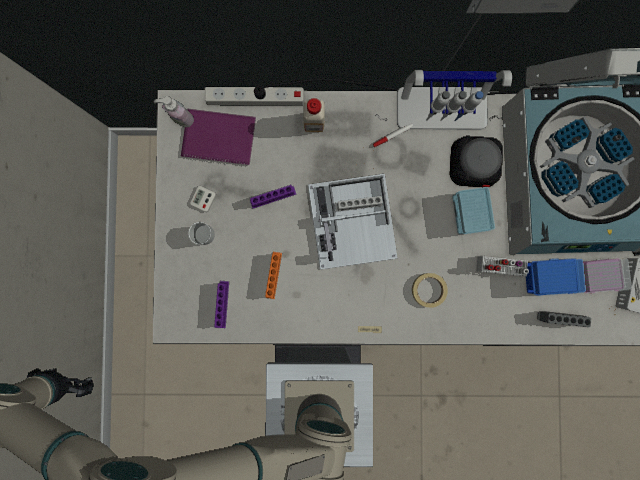

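The scene view shows the white rack in the carrier at about (390,265), with the dark latch parts on its left at about (320,262). The top view shows the carrier at about (352,222). Purple and orange look-alikes stand outside it. I'll zoom in.

```bash
python3 - <<'E'
import cv2
a=cv2.imread("pics/scene0.png")[220:345,285:445];cv2.imwrite("pics/sc1.png",cv2.resize(a,None,fx=4.8,fy=4.8,interpolation=2))
a=cv2.imread("pics/top0.png")[165:280,295:405];cv2.imwrite("pics/tc1.png",cv2.resize(a,None,fx=5.2,fy=5.2,interpolation=2))
E
```

```text
(no output)
```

View pics/sc1.png

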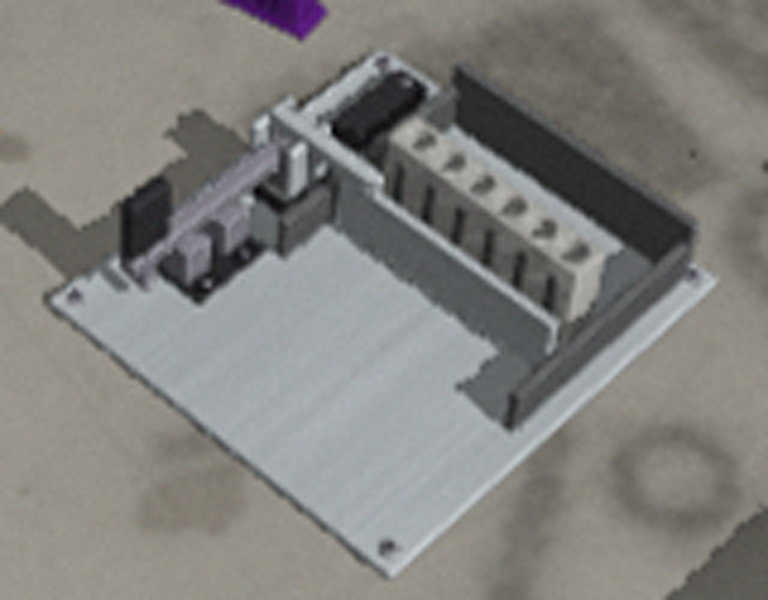

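View pics/tc1.png

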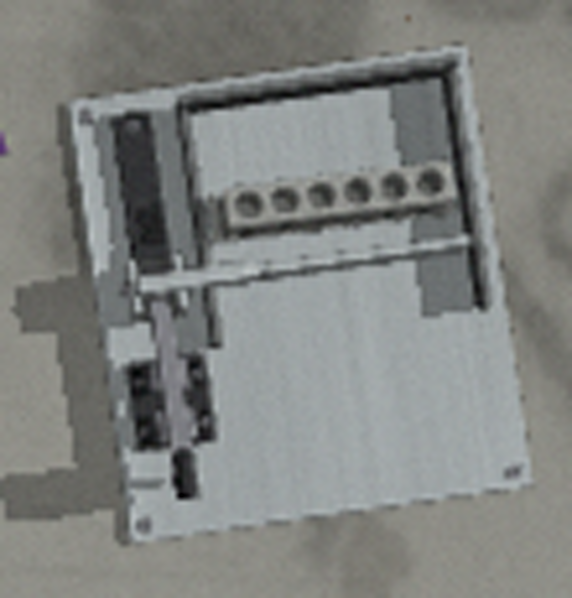

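```bash
cat > h.py <<'E'
import numpy as np,cv2
from cell import telemetry,get_image,get_calibration,ctrl
from scipy.spatial.transform import Rotation as Ro
def cam(n):
    c=get_calibration(n); return c,Ro.from_euler('xyz',c['attitude']).as_matrix(),np.array(c['xyz'])
def cloud(n,d):
    c,R,t=cam(n); v,u=np.mgrid[0:480,0:640]
    P=np.stack([(u-c['cx'])/c['fx']*d,-(v-c['cy'])/c['fy']*d,-d],-1)
    return P@R.T+t
def ray(n,u,v,z):
    c,R,t=cam(n); r=R@np.array([(u-c['cx'])/c['fx'],-(v-c['cy'])/c['fy'],-1])
    return t+r*(z-t[2])/r[2]
def proj(n,p):
    c,R,t=cam(n); q=R.T@(np.array(p)-t); return c['cx']-c['fx']*q[0]/q[2], c['cy']+c['fy']*q[1]/q[2]
E
python3 - <<'E'
from h import *
for n,(u0,u1,v0,v1) in(("scene",(285,445,220,345)),("top",(295,405,165,280))):
    d=np.load(f"pics/{n}0.npz")['d'];P=cloud(n,d)
    Q=P[v0:v1,u0:u1].reshape(-1,3);Q=Q[d[v0:v1,u0:u1].ravel()>0]
    print(n,np.histogram(Q[:,2],np.arange(-10,110,4)))
    hi=Q[Q[:,2]>70];print(np.round(hi[::max(1,len(hi)//25)],0).tolist())
    m=((P[:,:,2]>4)&(P[:,:,2]<14)).astype(np.uint8);k=np.zeros_like(m);k[v0:v1,u0:u1]=1;m*=k
    m=cv2.morphologyEx(m,cv2.MORPH_OPEN,np.ones((3,3)))
    pts=P[m>0];r=cv2.minAreaRect(pts[:,:2].astype(np.float32));print(r,cv2.boxPoints(r))
# top-plate corners pixel by crop
for uv in((66,102),(466,46),(531,483),(124,543)):
    print("topcorner",ray("top",295+uv[0]/5.2,165+uv[1]/5.2,8))
for uv in((380,52),(716,280),(390,576),(45,298)):
    print("scenecorner",ray("scene",285+uv[0]/4.8,220+uv[1]/4.8,8))
E
```

```text
scene (array([ 905, 6130, 4490, 2774, 1811,  313,  296,  260,  231,  264,  296,
        300,  218,  228,  352,  294,  153,  217,  228,   43,   10,    8,
         16,   11,   20,   18,    1,    0,    0]), array([-10,  -6,  -2,   2,   6,  10,  14,  18,  22,  26,  30,  34,  38,
        42,  46,  50,  54,  58,  62,  66,  70,  74,  78,  82,  86,  90,
        94,  98, 102, 106]))
[[481.0, -26.0, 88.0], [475.0, -30.0, 93.0], [481.0, -33.0, 92.0], [476.0, -31.0, 89.0], [485.0, -33.0, 85.0], [471.0, -31.0, 89.0], [476.0, -36.0, 91.0], [462.0, -31.0, 92.0], [469.0, -34.0, 90.0], [475.0, -37.0, 88.0], [458.0, -32.0, 91.0], [465.0, -35.0, 90.0], [473.0, -36.0, 86.0], [482.0, -36.0, 79.0], [460.0, -37.0, 91.0], [471.0, -35.0, 82.0], [479.0, -37.0, 78.0], [458.0, -37.0, 89.0], [466.0, -37.0, 84.0], [475.0, -37.0, 78.0], [458.0, -36.0, 84.0], [466.0, -38.0, 81.0], [476.0, -36.0, 72.0], [459.0, -39.0, 84.0], [469.0, -38.0, 75.0], [459.0, -35.0, 75.0], [466.0, -38.0, 73.0], [461.0, -37.0, 73.0]]
((571.7931518554688, -101.69677734375), (255.35533142089844, 231.45372009277344), 7.560657501220703) [[ 42
[... 1097 characters left out ...]
-30.0, 85.0], [462.0, -35.0, 87.0], [459.0, -32.0, 91.0]]
((572.0087890625, -99.43661499023438), (241.3533172607422, 235.5510711669922), 7.511573791503906) [[ 436.97137      1.5525923]
 [ 467.7641    -231.97708  ]
 [ 707.0462    -200.42583  ]
 [ 676.2535      33.10385  ]]
topcorner [686.91273091  36.28098715   8.        ]
topcorner [ 721.11789044 -196.07807603    8.        ]
topcorner [ 467.37677083 -233.13953136    8.        ]
topcorner [431.49745155   1.27157695   8.        ]
scenecorner [682.85211155  29.48881372   8.        ]
scenecorner [ 718.56037386 -198.96653935    8.        ]
scenecorner [ 464.28535712 -236.75737096    8.        ]
scenecorner [429.49504598  -3.43331328   8.        ]
```

Candidates: the white rack at scene (390,265), the orange look-alike at (258,246), and the purple ones at (200,226) and (330,208). The white one in the bay fits the description. The tab is the only dark upright, at scene (315,267) and top (331,257). It measures about (470.5,-31.5), with its top at about 93 mm, which matches a level bar. The carrier yaw is about 8.3° and the jaws need to face 98.3°, a turn of +22.3°.

Emit:
arm_command(rot=[[0,0,4.5],[0,0,4.5],[0,0,4.5],[0,0,4.5],[0,0,4.5]], slide=[[20,-35,0],[20,-35,0],[20,-35,0],[20,-35,0],[20,-35,0]], gripper=[50,50,50,50,50])

```text
clock: 0.52
eef_pos: [248.9, 456.7, 226.7]
tool_rot: [-3.135, -0.001, 1.754]
force: [2.1, -0.7, 0.1]
width: 50.1
```

Emit:
arm_command(rot=[[0,0,-1],[0,0,-1],[0,0,0],[0,0,0],[0,0,0]], slide=[[18,-37,0],[18,-37,0],[18,-37,0],[18,-37,0],[18,-37,0]], gripper=[50,50,50,50,50])

```text
clock: 0.93
eef_pos: [338.1, 268.2, 225.7]
tool_rot: [-3.134, 0.001, 1.723]
force: [0.5, -0.3, 0.3]
width: 50.2
```

Emit:
arm_command(rot=[[0,0,0],[0,0,0],[0,0,0],[0,0,0],[0,0,0]], slide=[[18,-37,0],[18,-37,0],[18,-37,0],[18,-37,0],[18,-37,0]], gripper=[50,50,50,50,50])

```text
clock: 1.35
eef_pos: [426.5, 79.5, 225.7]
tool_rot: [-3.134, 0.001, 1.724]
force: [0.8, 0.7, 0.4]
width: 49.8
```

Emit:
arm_command(rot=[[0,0,0],[0,0,0],[0,0,0],[0,0,0],[0,0,0]], slide=[[12,-30,-15],[12,-30,-20],[12,-30,-20],[7,-18,-20],[1,-2,0]], gripper=[50,50,50,50,50])

```text
clock: 1.77
eef_pos: [476.0, -45.6, 148.9]
tool_rot: [-3.141, 0.005, 1.711]
force: [-1.3, 0.1, 0.6]
width: 50.3
```

```bash
python3 - <<'E'
from h import *
s=telemetry.read_state();print(s['eef_pos'],s['tool_rot'])
for n in("scene","top"):
    p,d=get_image(n);np.savez(f"pics/{n}2.npz",p=p,d=d)
    u,v=proj(n,s['eef_pos']);print(n,u,v, proj(n,(470.5,-31.5,93)))
    u,v=int(u),int(v)
    a=p[v-60:v+60,u-80:u+80,::-1];cv2.imwrite(f"pics/{n}2.png",cv2.resize(a,None,fx=4.5,fy=4.5,interpolation=2));print(u-80,v-60)
E
```

```text
[475.99711356 -45.58358833 148.88921228] [-3.14134773  0.00523224  1.71115768]
scene 321.067410728441 245.8252225849594 (np.float64(315.0342902616092), np.float64(259.1461161464138))
241 185
top 336.61321289446545 253.34364874234302 (np.float64(330.7938108305481), np.float64(255.7910618446241))
256 193
```

View pics/scene2.png

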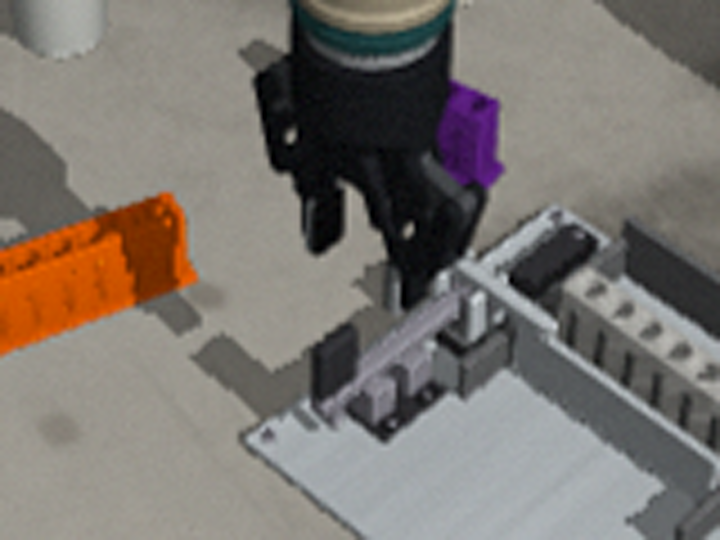

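View pics/top2.png

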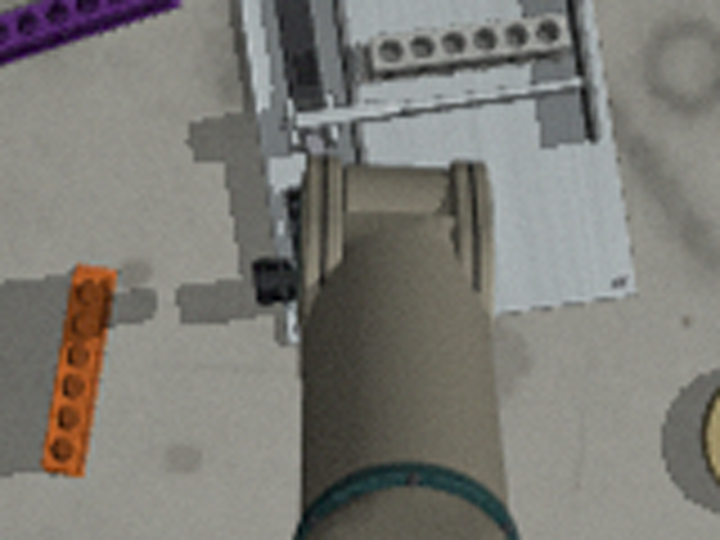

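Emit:
arm_command(rot=[[0,0,0],[0,0,0],[0,0,0]], slide=[[-5,13,0],[0,0,0],[0,0,0]], gripper=[50,50,50])

```text
clock: 2.12
eef_pos: [471.6, -25.2, 153.2]
tool_rot: [3.137, 0.002, 1.719]
force: [0.9, 0.3, -0.3]
width: 50.0
```

Emit:
arm_command(rot=[[0,0,0],[0,0,0],[0,0,0],[0,0,0],[0,0,0]], slide=[[-1,-6,-10],[0,0,-15],[0,0,-15],[0,0,-10],[0,0,0]], gripper=[50,50,50,50,50])

```text
clock: 2.53
eef_pos: [474.3, -25.4, 107.1]
tool_rot: [3.125, 0.002, 1.731]
force: [0.8, -0.9, -0.2]
width: 49.8
```

Emit:
arm_command(rot=[[0,0,0],[0,0,0]], slide=[[-3,-6,0],[0,0,0]], gripper=[50,50])

```text
clock: 2.7
eef_pos: [471.5, -30.6, 108.2]
tool_rot: [3.124, 0.002, 1.734]
force: [-1.0, -0.7, -0.2]
width: 49.8
```

Emit:
arm_command(rot=[[0,0,0],[0,0,0]], slide=[[0,0,0],[0,0,0]], gripper=[50,50])

```text
clock: 2.87
eef_pos: [472.3, -30.6, 109.8]
tool_rot: [3.121, 0.002, 1.735]
force: [0.5, -0.2, 0.6]
width: 50.1
```

Emit:
arm_command(rot=[[-0.2,1.2,-1],[0,0,0],[0,0,0],[0,0,0],[0,0,0]], slide=[[-1,-1,-10],[0,0,-12],[0,0,-12],[0,0,-6],[0,0,0]], gripper=[50,50,50,50,50])

```text
clock: 3.28
eef_pos: [473.9, -31.8, 69.1]
tool_rot: [3.14, 0.004, 1.713]
force: [-0.2, -0.6, -0.8]
width: 49.9
```

```bash
python3 - <<'E'
from h import *
s=telemetry.read_state();print(s['eef_pos'],s['tool_rot'],s['force'])
p,d=get_image("scene");u,v=318,255
cv2.imwrite("pics/scene3.png",cv2.resize(p[v-45:v+45,u-60:u+60,::-1],None,fx=6,fy=6,interpolation=2))
E
```

```text
[473.9256563  -31.84857887  69.09651909] [3.14016411 0.00356543 1.71291322] [-0.20021144 -0.58246947 -0.84345829]
```

View pics/scene3.png

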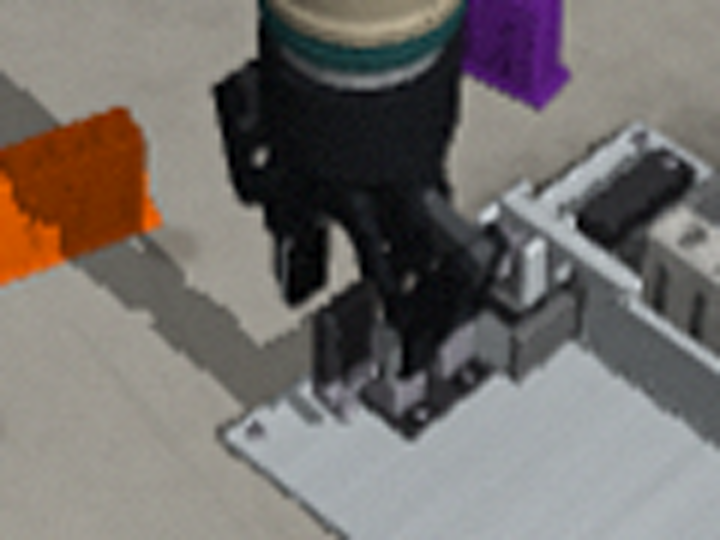

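```bash
python3 - <<'E'
from h import *
def c(p):
    u,v=proj("scene",p);return round((u-258)*6),round((v-210)*6)
print("tcp z70-76",c((473.9,-31.8,69)),c((473.9,-31.8,76)))
a=np.radians(98.3);yd=np.array([np.cos(a),np.sin(a),0]);xd=np.array([yd[1],-yd[0],0])
for s in(-1,1):print(s,[c(np.array((473.9,-31.8,z))+s*25*yd) for z in(70,76)])
t=np.array((470.5,-31.5,0))
for dx in(-14,14):
  for dz in(52,93): print(dx,dz,c(t+xd*dx-5*yd+[0,0,dz]))
E
```

```text
tcp z70-76 (348, 331) (349, 319)
-1 [(393, 364), (394, 354)]
1 [(304, 295), (305, 286)]
-14 52 (325, 387)
-14 93 (326, 321)
14 52 (374, 350)
14 93 (376, 283)
```

Emit:
arm_command(rot=[[0,0,0],[0,0,0],[0,0,0]], slide=[[-4,1,-6],[0,0,0],[0,0,0]], gripper=[50,50,50])

```text
clock: 3.58
eef_pos: [470.2, -30.8, 63.4]
tool_rot: [3.139, 0.004, 1.713]
force: [-1.0, 0.5, 0.8]
width: 49.8
```

Emit:
arm_command(rot=[[0,0,0],[0,0,0],[0,0,0],[0,0,0],[0,0,0]], slide=[[0,0,0],[0,0,0],[0,0,0],[0,0,0],[0,0,0]], gripper=[25,16,12,8,5])

```text
clock: 4.0
eef_pos: [470.5, -30.2, 64.4]
tool_rot: [3.138, 0.004, 1.714]
force: [0.4, -1.0, -1.6]
width: 9.1
```

Emit:
arm_command(rot=[[0,0,0],[0,0,0],[0,0,0],[0,0,0]], slide=[[0,0,0],[0,0,0],[0,0,0],[0,0,0]], gripper=[5,5,5,5])

```text
clock: 4.33
eef_pos: [470.4, -30.3, 64.3]
tool_rot: [3.138, 0.004, 1.715]
force: [-0.7, 0.5, -0.3]
width: 8.8
```

Emit:
arm_command(rot=[[-0.3,2,0],[-0.3,2,0],[-0.3,2,0],[-0.3,2,0],[-0.3,2,0]], slide=[[1,0,4],[1,0,4],[1,0,4],[1,0,4],[1,0,4]], gripper=[5,5,5,5,5])

```text
clock: 4.75
eef_pos: [474.5, -29.7, 84.6]
tool_rot: [-2.962, 0.003, 1.715]
force: [2.5, 0.3, -8.6]
width: 9.1
```

Emit:
arm_command(rot=[[0,0,0],[0,0,0]], slide=[[0,0,0],[0,0,0]], gripper=[5,5])

```text
clock: 4.92
eef_pos: [475.5, -29.5, 84.0]
tool_rot: [-2.962, 0.004, 1.716]
force: [-1.1, -0.0, -0.3]
width: 8.9
```

```bash
cat > look.py <<'E'
from h import *
import sys
s=telemetry.read_state();print(s['eef_pos'],s['tool_rot'],s['force'],s['width'])
R=Ro.from_euler('xyz',s['tool_rot']).as_matrix();a=np.radians(8.3)
X=np.array([np.cos(a),np.sin(a),0]);Y=np.array([-np.sin(a),np.cos(a),0])
z=R[:,2];print("tilt about Y deg",np.degrees(np.arctan2(-z@X,-z[2])),"tilt sideways",np.degrees(np.arctan2(z@Y,-z[2])),"yaw",np.degrees(np.arctan2(R[1,0],R[0,0])))
p,d=get_image("scene");np.savez(f"pics/{sys.argv[1]}.npz",p=p,d=d);u,v=338,255
cv2.imwrite(f"pics/{sys.argv[1]}.png",cv2.resize(p[v-50:v+50,u-66:u+66,::-1],None,fx=6,fy=6,interpolation=2))
E
python3 look.py s4
```

```text
[475.52110477 -29.47386988  84.02113784] [-2.96175076  0.00370077  1.71600035] [-1.13580132 -0.01289916 -0.29157434] 8.89791036254916
tilt about Y deg 10.304179727257551 tilt sideways -0.2155977851632788 yaw 98.31957749972665
```

View pics/s4.png

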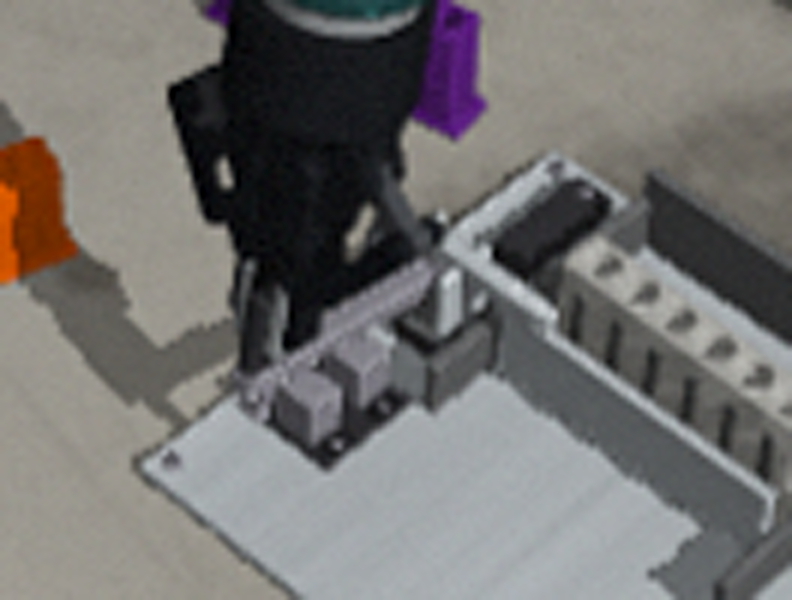

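The bar is lifted, with its tip clear of the horn at crop (315,385). The block is at (362,350). I'll estimate where the keeper lies along x from the near-top edges of the horn and block.

```bash
python3 - <<'E'
import numpy as np,cv2
p=np.load("pics/s4.npz")['p']
a=p[250:286,308:345,::-1];cv2.imwrite("pics/k.png",cv2.resize(a,None,fx=16,fy=16,interpolation=cv2.INTER_CUBIC))
E
```

```text
(no output)
```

View pics/k.png

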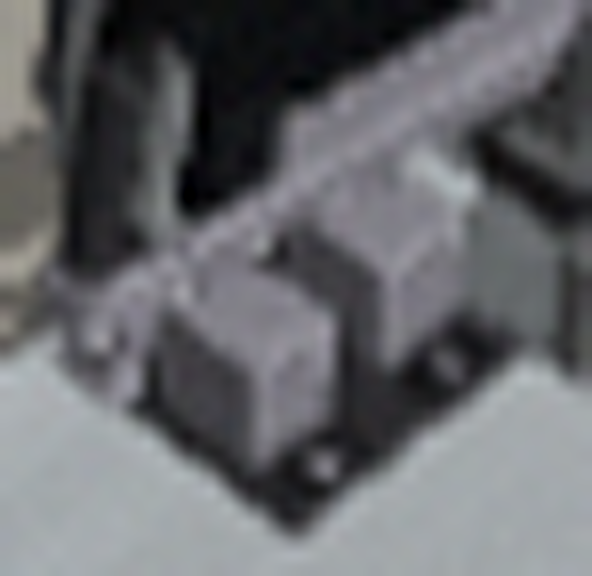

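```bash
python3 - <<'E'
from h import *
a=np.radians(8.3);X=np.array([np.cos(a),np.sin(a),0]);Y=np.array([-np.sin(a),np.cos(a),0])
for n,u,v in(("horn-",262,376),("horn+",335,326),("blk-",392,276),("blk+",458,228)):
    w=ray("scene",308+u/16,250+v/16,36);print(n,w,"x",w@X,"y",w@Y)
t=np.array((470.3,-31.5,0));print("tab (q=0)",t@X,t@Y,"expected nominal notch x",t@X+99-47)
# tab from scene only, gate plate end etc.
d=np.load("pics/scene0.npz")['d'];P=cloud("scene",d)[220:345,285:445].reshape(-1,3)
h=P[(P[:,2]>75)&(P[:,2]<100)&(np.abs(P[:,0]-470)<25)];print(len(h),(h@X).min(),(h@X).max(),np.percentile(h@X,[5,95]))
E
```

```text
horn- [491.52385192 -43.08715126  36.        ] x 480.1556299490743 y -113.59036331267617
horn+ [506.62189462 -41.80221624  36.        ] x 495.2810209001034 y -114.49838306349112
blk- [519.87363264 -39.05285652  36.        ] x 508.79084455181805 y -113.69079126779044
blk+ [534.13560539 -37.41575072  36.        ] x 523.1397607626972 y -114.12963706918453
tab (q=0) 460.8267582676057 -99.06078368643024 expected nominal notch x 512.8267582676058
72 444.847950341411 474.7025487195433 [447.80116696 471.80823732]
```

The camera puts the notch 8–10 mm short of nominal, so q is about 0.044–0.046. I'll draw the gate in while raised.

Emit:
arm_command(rot=[[0,0,0],[0,0,0],[0,0,0],[0,0,0],[0,0,0]], slide=[[3,0.4,0],[3,0.4,0],[3,0.4,0],[3,0.4,0],[3,0.4,0]], gripper=[5,5,5,5,5])

```text
clock: 5.38
eef_pos: [485.4, -28.0, 84.7]
tool_rot: [-2.954, 0.002, 1.715]
force: [-2.6, 0.5, 1.8]
width: 9.0
```

Emit:
arm_command(rot=[[0,0,0],[0,0,0],[0,0,0],[0,0,0],[0,0,0]], slide=[[3,0.4,0],[3,0.4,0],[3,0.4,0],[0,0,0],[0,0,0]], gripper=[5,5,5,5,5])

```text
clock: 5.8
eef_pos: [495.5, -26.5, 84.6]
tool_rot: [-2.954, 0.002, 1.715]
force: [-2.2, 0.1, 1.8]
width: 9.2
```

Emit:
arm_command(rot=[[0,0,0],[0,0,0],[0,0,0],[0,0,0],[0,0,0]], slide=[[3.5,0.5,0],[3.5,0.5,0],[3.5,0.5,0],[3.5,0.5,0],[0,0,0]], gripper=[5,5,5,5,5])

```text
clock: 6.22
eef_pos: [510.1, -24.3, 84.9]
tool_rot: [-2.952, 0.002, 1.715]
force: [-1.4, 0.6, 0.6]
width: 9.3
```

```bash
python3 look.py s5
```

```text
[510.12965881 -24.29957831  84.85045358] [-2.95217363e+00  2.00695239e-03  1.71467459e+00] [-1.37670344  0.62517084  0.57870248] 9.271624450642184
tilt about Y deg 10.853036050203078 tilt sideways -0.1041802573106998 yaw 98.2436169807716
```

View pics/s5.png

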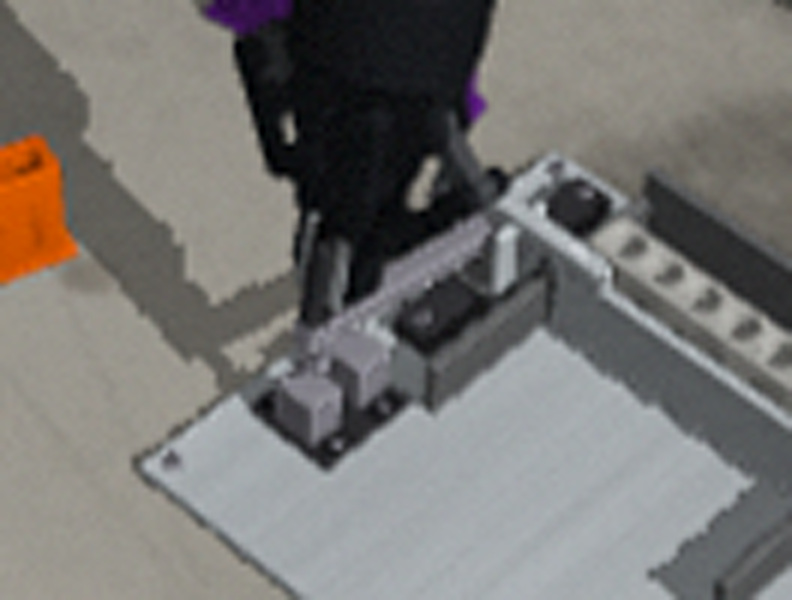

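Emit:
arm_command(rot=[[0.1,-0.8,0],[0.1,-0.8,0],[0.1,-0.8,0],[0.1,-0.8,0]], slide=[[-0.5,-0.1,-1.4],[-0.5,-0.1,-1.4],[-0.5,-0.1,-1.4],[-0.5,-0.1,-1.4]], gripper=[5,5,5,5])

```text
clock: 6.6
eef_pos: [509.4, -24.4, 78.6]
tool_rot: [-3.012, 0.003, 1.715]
force: [-3.3, -0.1, 1.0]
width: 9.0
```

Emit:
arm_command(rot=[[0.1,-0.5,0],[0,0,0]], slide=[[-0.2,0,-1],[0,0,0]], gripper=[5,5])

```text
clock: 6.77
eef_pos: [509.1, -24.4, 77.5]
tool_rot: [-3.023, 0.003, 1.715]
force: [-2.2, -0.1, 2.0]
width: 8.8
```

Emit:
arm_command(rot=[[0,-0.4,0],[0,0,0]], slide=[[-0.2,0,-1],[0,0,0]], gripper=[5,5])

```text
clock: 6.93
eef_pos: [509.4, -24.4, 76.6]
tool_rot: [-3.031, 0.004, 1.714]
force: [-3.0, -0.7, 2.8]
width: 9.3
```

Emit:
arm_command(rot=[[0,-0.3,0],[0,0,0]], slide=[[-0.2,0,-0.8],[0,0,0]], gripper=[5,5])

```text
clock: 7.1
eef_pos: [509.6, -24.4, 76.0]
tool_rot: [-3.037, 0.005, 1.714]
force: [-3.7, 0.1, 2.2]
width: 9.1
```

Emit:
arm_command(rot=[[0,-0.3,0],[0,0,0]], slide=[[0,0,-0.8],[0,0,0]], gripper=[5,5])

```text
clock: 7.27
eef_pos: [509.9, -24.4, 75.9]
tool_rot: [-3.043, 0.006, 1.714]
force: [-1.4, 0.3, 0.7]
width: 8.8
```

Emit:
arm_command(rot=[[0,-0.3,0],[0,0,0]], slide=[[0,0,-0.8],[0,0,0]], gripper=[5,5])

```text
clock: 7.43
eef_pos: [510.0, -24.4, 75.8]
tool_rot: [-3.048, 0.006, 1.715]
force: [-0.1, -0.4, -0.9]
width: 9.1
```

Contact: z has stalled at 75.8 mm, which is what the keeper top predicts (about 76). Now I'll slide gently along the horn with a light downward bias.

Emit:
arm_command(rot=[[0,0,0],[0,0,0],[0,0,0]], slide=[[1,0.1,-0.4],[1,0.2,-0.4],[0,0,-0.4]], gripper=[5,5,5])

```text
clock: 7.68
eef_pos: [509.9, -24.4, 75.7]
tool_rot: [-3.044, 0.006, 1.715]
force: [-1.6, 0.8, 8.3]
width: 9.0
```

Emit:
arm_command(rot=[[0,0,0],[0,0,0],[0,0,0]], slide=[[1,0.1,-0.4],[1,0.2,-0.4],[0,0,-0.4]], gripper=[5,5,5])

```text
clock: 7.93
eef_pos: [509.9, -24.4, 75.8]
tool_rot: [-3.04, 0.006, 1.714]
force: [-3.4, 0.8, 7.3]
width: 9.2
```

Emit:
arm_command(rot=[[0,0,0],[0,0,0],[0,0,0]], slide=[[2,0.3,-0.2],[2,0.3,-0.2],[0,0,-0.2]], gripper=[5,5,5])

```text
clock: 8.18
eef_pos: [512.5, -24.0, 75.8]
tool_rot: [-3.037, 0.006, 1.714]
force: [-1.8, -0.2, 4.7]
width: 9.2
```

Emit:
arm_command(rot=[[0,0,0],[0,0,0],[0,0,0]], slide=[[2,0.3,-0.2],[0.5,0,-0.3],[0,0,-0.3]], gripper=[5,5,5])

```text
clock: 8.43
eef_pos: [515.3, -23.6, 75.4]
tool_rot: [-3.038, 0.006, 1.714]
force: [-3.7, -0.4, 5.3]
width: 9.1
```

Emit:
arm_command(rot=[[0,0,0],[0,0,0],[0,0,0]], slide=[[2,0.3,-0.2],[0.5,0,-0.3],[0,0,-0.3]], gripper=[5,5,5])

```text
clock: 8.68
eef_pos: [518.5, -23.1, 74.7]
tool_rot: [-3.039, 0.006, 1.714]
force: [-2.1, -0.4, 5.8]
width: 9.1
```

Emit:
arm_command(rot=[[0,0,0],[0,0,0],[0,0,0]], slide=[[1.5,0.2,-0.4],[0,0,-0.4],[0,0,-0.4]], gripper=[5,5,5])

```text
clock: 8.93
eef_pos: [520.5, -22.8, 74.0]
tool_rot: [-3.04, 0.006, 1.714]
force: [-4.5, 0.4, 9.3]
width: 9.1
```

```bash
python3 look.py s6; python3 - <<'E'
import numpy as np,cv2
p=np.load("pics/s6.npz")['p']
a=p[240:286,305:350,::-1];cv2.imwrite("pics/k6.png",cv2.resize(a,None,fx=13,fy=13,interpolation=cv2.INTER_CUBIC))
E
```

```text
[520.48359476 -22.78545449  74.04175231] [-3.04004121  0.0057764   1.71440311] [-4.54786509  0.43919154  9.27002648] 9.081875052567561
tilt about Y deg 5.818972388799941 tilt sideways -0.3236324006821793 yaw 98.22806271999538
```

View pics/k6.png

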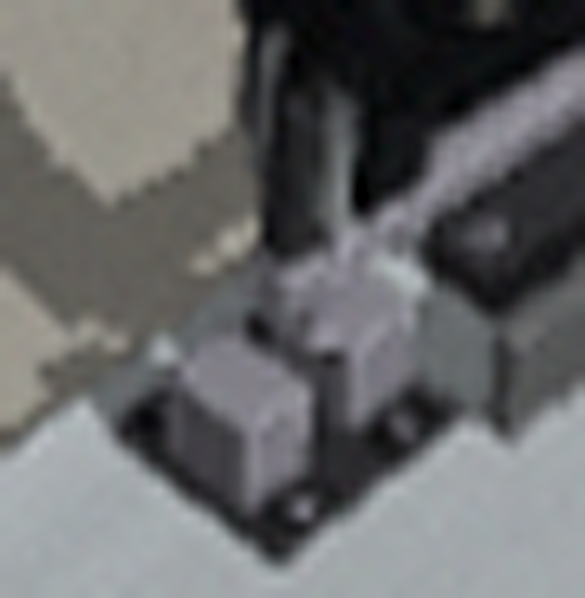

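The tooth is at crop (300,300), against the near edge of the block, so I descended too slowly and passed the middle of the notch. I'll raise slightly, back off 2–3 mm and press down gently.

Emit:
arm_command(rot=[[0,0,0],[0,0,0],[0,0,0]], slide=[[-2,-0.3,0.3],[-1,-0.1,0],[0,0,-0.5]], gripper=[5,5,5])

```text
clock: 9.23
eef_pos: [520.3, -22.8, 73.9]
tool_rot: [-3.046, 0.006, 1.715]
force: [-3.6, 0.1, 6.6]
width: 9.1
```

Emit:
arm_command(rot=[[0,-0.3,0],[0,-0.3,0],[0,0,0]], slide=[[0,0,-0.7],[0,0,-0.7],[0,0,0]], gripper=[5,5,5])

```text
clock: 9.48
eef_pos: [519.8, -23.0, 73.2]
tool_rot: [-3.056, 0.008, 1.715]
force: [-1.8, -0.5, 1.3]
width: 9.0
```

Emit:
arm_command(rot=[[0,-0.3,0],[0,-0.3,0],[0,0,0]], slide=[[-1.5,-0.2,-0.7],[-1,-0.1,-0.7],[0,0,0]], gripper=[5,5,5])

```text
clock: 9.73
eef_pos: [518.7, -23.1, 71.6]
tool_rot: [-3.07, 0.01, 1.715]
force: [-1.8, -0.1, 1.3]
width: 8.8
```

Emit:
arm_command(rot=[[0.1,-0.5,0],[0.1,-0.5,0],[0,0,0]], slide=[[-0.3,0,-1],[-0.3,0,-1],[0,0,0]], gripper=[5,5,5])

```text
clock: 9.98
eef_pos: [517.8, -23.3, 69.4]
tool_rot: [-3.089, 0.009, 1.714]
force: [-1.4, -0.3, 0.6]
width: 9.2
```

Emit:
arm_command(rot=[[0.1,-0.5,0],[0.1,-0.5,0],[0.1,-0.5,0],[0,0,0]], slide=[[-0.3,0,-1],[-0.3,0,-1],[-0.3,0,-1],[0,0,0]], gripper=[5,5,5,5])

```text
clock: 10.32
eef_pos: [516.7, -23.4, 66.2]
tool_rot: [-3.119, 0.007, 1.714]
force: [-0.6, -0.2, 0.8]
width: 9.3
```

Emit:
arm_command(rot=[[0.1,-0.5,0],[0,-0.4,0],[0,0,0],[0,0,0]], slide=[[-0.3,0,-1],[-0.1,0,-0.8],[0,0,-0.4],[0,0,0]], gripper=[5,5,5,5])

```text
clock: 10.65
eef_pos: [516.2, -23.5, 64.3]
tool_rot: [-3.137, 0.008, 1.714]
force: [-0.2, 0.1, 2.7]
width: 9.1
```

Level again: z is 64.3, as when first gripped, and q is about 46 mm. I'll release and retreat straight up.

Emit:
arm_command(rot=[[0,0,0],[0,0,0],[0,0,0],[0,0,0],[0,0,0]], slide=[[0,0,0],[0,0,0],[0,0,0],[0,0,0],[0,0,0]], gripper=[5,15,25,40,45])

```text
clock: 11.07
eef_pos: [516.4, -24.1, 63.3]
tool_rot: [-3.138, 0.009, 1.712]
force: [0.8, -1.0, -1.1]
width: 45.1
```

Emit:
arm_command(rot=[[0,0,0],[0,0,0],[0,0,0],[0,0,0],[0,0,0]], slide=[[0,0,5],[0,0,10],[0,0,15],[0,0,25],[0,0,30]], gripper=[45,45,45,45,45])

```text
clock: 11.48
eef_pos: [511.7, -24.2, 147.5]
tool_rot: [-3.125, 0.007, 1.712]
force: [1.1, -0.1, 1.0]
width: 45.1
```

Emit:
arm_command(rot=[[0,0,0],[0,0,0],[0,0,0],[0,0,0],[0,0,0]], slide=[[0,15,20],[0,30,20],[-5,35,10],[-5,35,0],[-5,35,0]], gripper=[45,45,45,45,45])

```text
clock: 11.9
eef_pos: [501.3, 119.6, 211.6]
tool_rot: [3.141, 0.012, 1.69]
force: [0.1, 0.2, 1.0]
width: 45.1
```

Emit:
arm_command(rot=[[0,0,0],[0,0,0],[0,0,0],[0,0,0],[0,0,0]], slide=[[-5,35,0],[-5,35,0],[-5,20,0],[0,0,0],[0,0,0]], gripper=[45,45,45,45,45])

```text
clock: 12.32
eef_pos: [483.2, 224.6, 217.9]
tool_rot: [3.133, 0.005, 1.703]
force: [0.3, 0.3, -0.1]
width: 44.9
```

```bash
python3 look.py s7;python3 - <<'E'
from h import *
p,d=get_image("top");np.savez("pics/t7.npz",p=p,d=d);cv2.imwrite("pics/t7.png",p[:,:,::-1])
a=np.radians(8.3);X=np.array([np.cos(a),np.sin(a),0]);Y=np.array([-np.sin(a),np.cos(a),0])
for f in("scene0","s7"):
    d=np.load(f"pics/{f}.npz")['d'];P=cloud("scene",d)[220:345,285:445].reshape(-1,3)
    h=P[(P[:,2]>75)&(P[:,2]<110)&(P[:,0]<545)&(P[:,0]>440)];print(f,len(h),np.percentile(h@X,[3,50,97]),np.percentile(h@Y,[3,50,97]),h[:,2].max(),np.percentile(h[:,2],90))
E
```

```text
[483.20868209 224.57123146 217.94414846] [3.13315978 0.00456378 1.70328   ] [ 0.31984604  0.25282287 -0.11573225] 44.93461659563809
tilt about Y deg -0.47989971351976857 tilt sideways -0.26744646300628233 yaw 97.59075556459358
scene0 72 [446.35155992 459.29466812 472.01023815] [-106.11023935 -103.04911932  -95.91335619] 94.54597448536515 91.38192433614932
s7 73 [492.72582877 504.57079483 519.16975405] [-106.40722201 -102.59662787  -95.85695794] 93.68481046015108 91.32670917021694
```

View pics/s7.png

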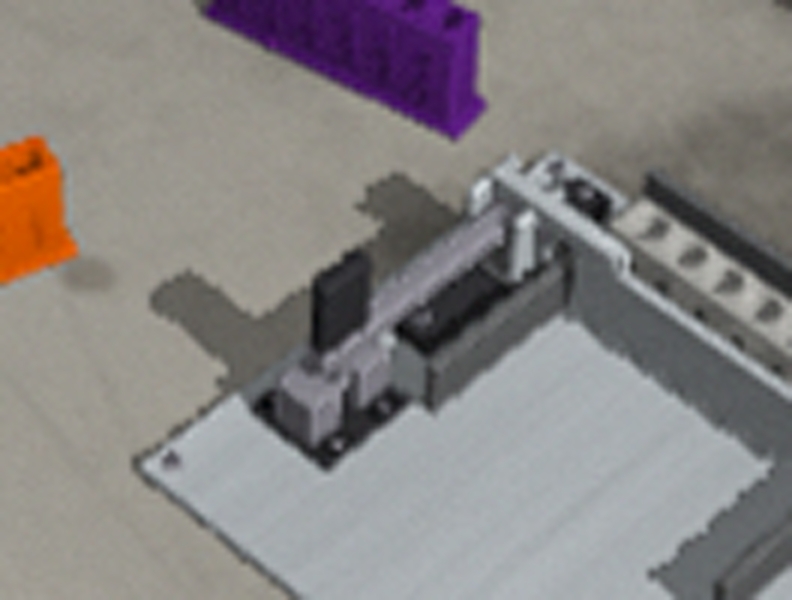

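View pics/t7.png

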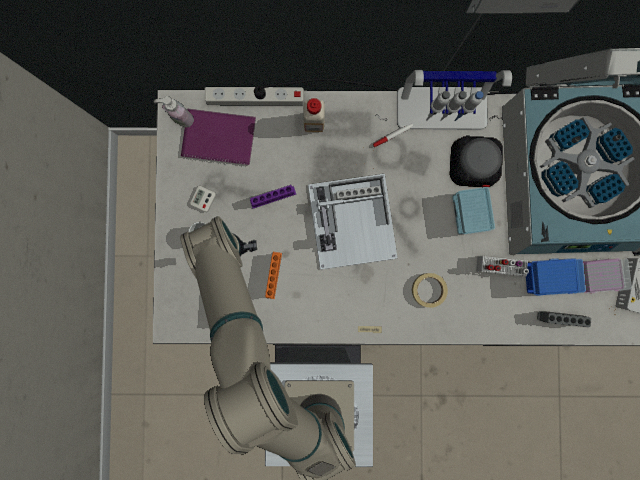

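```bash
python3 - <<'E'
import numpy as np,cv2
p=np.load("pics/s7.npz")['p'];cv2.imwrite("pics/full7.png",p[:,:,::-1])
from h import *
a=np.radians(8.3);X=np.array([np.cos(a),np.sin(a),0]);Y=np.array([-np.sin(a),np.cos(a),0]);O=461.0+99
for f,n in(("s7","scene"),("t7","top")):
    P=cloud(n,np.load(f"pics/{f}.npz")['d']).reshape(-1,3);x=P@X-O;y=P@Y+184
    h=(P[:,2]>58)&(P[:,2]<72)&(x>62)&(x<105)&(y<40)&(y>-95);print(n,h.sum(),np.percentile(x[h],[3,50,97]),np.median(P[h,2]))
E
```

```text
scene 288 [62.46295538 74.53737261 85.22976922] 62.798835590174576
top 212 [64.0543908  74.73995487 86.61999176] 64.34639633913821
```

View pics/full7.png

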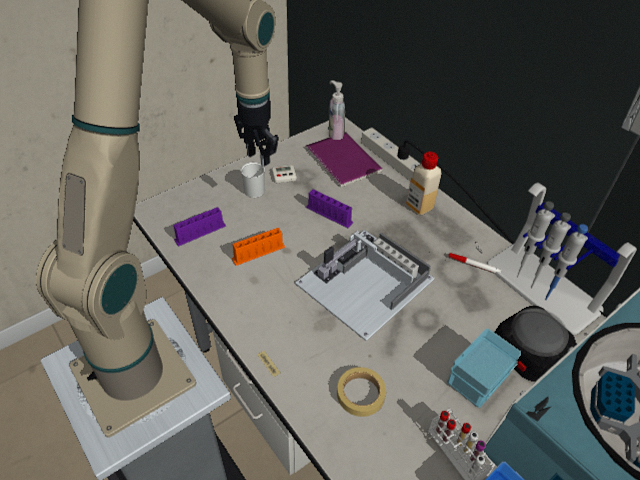

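The tab is at its level-bar height and 46 mm further in. The rack is upright at x of about 74 mm. The beaker (253,180), timer (284,174) and tape roll (361,390) haven't moved, and the arm is clear at 218 mm. I'm handing in.

```bash
python3 -c "
from cell import ctrl,telemetry
print(ctrl.finish_job());print(telemetry.read_state()['clock'])"
```

```text
the job is handed in; nothing more can be done
None
the job is handed in; nothing more can be done
```

The gate is shut and latched behind the white rack, and I handed the job in at about 12.5 s of the 58 s allowed. `finish_job()` gives no verdict, so the result rests on my own checks.

I gripped the tab, lifted the bar to about 0.18 rad, drew the gate in and felt along the horn. On the first pass I came down too slowly and touched the near edge of the block. I backed off a few millimetres, and the tooth then dropped fully into the notch. I let go and moved the arm clear.

- **Bar:** it is level. The tab top is at the same height as at the start (91.3 mm against 91.4 mm).
- **Gate:** it is drawn in about 46 mm, past the 40 mm needed. I worked this out from the tool position and the camera depth, and did not read the joint directly.
- **Rack:** it stands upright at carrier x of about 74 mm, past the 64 mm needed.
- **Forces:** the wrist force readings I saw stayed at 10 N or less. I only saw readings between moves, so a short peak on the keeper could have been missed.
- **Bystanders:** the beaker, timer and tape roll look unmoved in the last pictures, by eye only. The arm covered the beaker in the final top view, so for that one I relied on the scene camera.

The two cameras disagreed by about 3–4 mm on the carrier corners. I averaged them for the grasp.

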